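# Make up the hold-down kit and the fence set-up kit

## Task

Make up two kits from the stock lying loose on the saw bench: put the long T-bolt and the star knob into the tray with two bays, and the short T-bolt, the flat brass bar and the brass cube into the tray with three bays. Lay one thing in the middle of each bay (any bay of the right tray), flat on the felt, with the bolts and the bar lying lengthwise along their bays. Leave the hex key where it lies.

Things in the scene. Friction and masses are not known exactly. Their poses are not given: they have to be found in the camera images.
- tray_two: kit tray with two bays, fixed to the bench, 162 x 112 mm, of pale wood with blue felt in the bays. Two equal bays in a row along the tray's x axis, each 72 mm wide (x) and 100 mm long (y), parted by 6 mm dividers; felt floor 4 mm above the bench, rims and dividers 10 mm above the bench. Origin: centre of the underside, on the bench; bay centres at x = -39 and +39 mm, y = 0 in the tray's frame
- tray_three: kit tray with three bays, fixed to the bench, 240 x 112 mm, of pale wood with blue felt in the bays. Three equal bays in a row along the tray's x axis, each 72 mm wide (x) and 100 mm long (y), parted by 6 mm dividers; felt floor 4 mm above the bench, rims and dividers 10 mm above the bench. Origin: centre of the underside, on the bench; bay centres at x = -78, 0 and +78 mm, y = 0 in the tray's frame
- long_bolt_center (a point): long steel T-bolt with its nut on. Lies on its side, 72 mm long along its y axis (square head, 18 x 18 mm and 7 mm thick, at the +y end; 18 mm hex nut 6 to 14 mm from the -y end); plain grip on the 10 mm thick shank at the middle. Point: the middle of its length, on the shank's axis, 9 mm above what it lies on; z is up at the start. The longer of the two T-bolts
- short_bolt_center (a point): short steel T-bolt with its nut on. Lies on its side, 57 mm long along its y axis (square head, 18 x 18 mm and 7 mm thick, at the +y end; 18 mm hex nut 6 to 14 mm from the -y end); plain grip on the 10 mm thick shank at the middle. Point: the middle of its length, on the shank's axis, 9 mm above what it lies on; z is up at the start. The shorter of the two T-bolts
- knob_center (a point): black five-lobed star knob, about 58 x 56 mm and 24 mm high, standing on its round boss (22 mm across, 6 mm high; the lobed part is from 6 to 24 mm up). Point: its middle, 12 mm above its underside; one lobe points along -y, so across y it is 55 mm wide, lobe against the flat between two lobes, which is the steadiest grip
- bar_center (a point): flat brass gauge bar 20 x 60 x 12 mm (x, y, z), lying flat. Point: its centre, 6 mm above its underside; long axis y
- cube_center (a point): brass gauge cube, 25 mm each way. Point: its centre, 12.5 mm above its underside; axes square to its faces
- hex_key_center (a point): L-shaped steel hex key lying flat, 33 x 91 x 7 mm (x, y, z), the only hex key among the stock; it belongs to no kit. Point: middle of its outline, 3.5 mm above its underside
Not all that is in view belongs to the job. Of the things that look like the part that bears cube_center, take the one that is farthest from the robot's base at the start.

How it is judged:
By the outcome, as a careful person would: the job done as asked, in the order asked, and still so for the second after the job is handed in, with the robot touching nothing.
It also fails if it takes over 96 s, if anything falls off the work surface, if the arm or the gripper's body presses on something with over 40 N, if the wrist force passes 120 N, or if a joint passes its speed limit or range.

## Robot

A 6-joint arm with a two-finger parallel gripper is mounted at the origin on a cart in front of the work surface, level with it; the furniture and walls round the work are solid. World frame = base frame: x ahead of the robot, y to its left, z up, the work surface at z = 0. Lengths are in m, angles in rad, forces in N, time in s.
With the tool pointing down it reaches from about 0.35 to 0.775 m from the base axis. Payload 7.3 kg.
Tool frame: the origin (TCP) lies between the finger pads; the fingertips stand 17 mm ahead of it and the grasp point (between the pads) lies 2 mm behind it; z points along the fingers, y is the line along which they close (so a half turn about z gives the same grasp; the last joint's range is limited). The gripper opens to 92 mm and grips with 3 to 60 N. Pads are 19 mm wide; open, the fingers measure 130 mm over their backs; the gripper's body (75 mm by 190 mm) begins 47 mm behind the grasp point.
Start: joints at [-1.36, 0.342, 1.524, -0, 1.275, -0.146], TCP at [0.183, -0.492, 0.244] pointing down, gripper open.
Joint ranges: [-2.53, 2.53], [-0.77, 2.02], [0.04, 2.7], [-1, 4.14], [0.28, 2.66], [-3.11, 3.11]. Speed limits (rad/s): [2.57, 2.57, 3.14, 3.14, 3.14, 3.14].

## Interface

Orientations are given as [roll, pitch, yaw] about the fixed x, y, z axes, in that order (R = Rz(yaw) Ry(pitch) Rx(roll)).
In Python, from cell import robot, optics gives the robot as it stands.
- The arm moves only by the tool play_rows, never from a script. Its argument "rows" is a list of rows, each a list of 7 numbers: the shift along the tool's x, y, z in cm, then the turn, a rotation vector about the tool's x, y, z in rad, then the opening, from 0 (shut) to 1 (fully open). In form: [[tx, ty, tz, wx, wy, wz, grip], ...]. A call has 1 to 20 rows; each row is the pose to reach, as a shift and turn from the pose commanded when the call began, along the tool's axes at that moment; what a row does not reach only later rows make up. A row lasts 1/10 s, in which the tool goes at most 50 mm and 8.59 degrees, less where a joint would pass 70% of its speed; a pose out of reach is approached as far as the arm can. A call with a gripper value outside its range is refused whole. The fingers move at their own pace and stop on an object; "squeeze" is the grip in N (left out, the last holds). Time passes only in rows, so rows that repeat a pose let the fingers close. It gives the time, the measured TCP pose, the force, the opening and the grip force at its end, in the units of the state.
- robot.observe(): the state, without advancing time (a new reading comes with each control period).
- optics.read_camera(name): name is "scene" or "top"; returns (picture, depth): 480x640x3 uint8, red, green, blue; 480x640 float32, m along the optical axis (not along the pixel's ray), 0 where there is no reading.
- optics.camera_model(name): a dict with "fx", "fy", "cx", "cy" (pixels), "dist" ([k1, k2, p1, p2, k3] as OpenCV has them; the pictures are not rectified), "origin" and "rotation" of the camera in the world. Camera axes: x right, y up, looking along -z (the intrinsics and any distortion apply to the point x, -y, -z); pixel columns grow to the right and rows downward; lengths in m; the calibration is good to about 2 mm. A picture is of the moment at which its call begins. camera_model takes no time and is no camera call.
- robot.hand_in(): hands the job in; it is judged then, once.
The state is a dict: "time": time; "qpos": joint angles; "qvel": joint speeds; "joint_efforts": joint torques, N m; "tool_pos": TCP position; "tool_rot": TCP orientation; "contact_force": force on the tool from outside, world axes, zero at the start; "torque": the same for the moment, N m; "opening": finger opening in m; "grip_force": force on a finger pad.
Only numpy, scipy, OpenCV 4.12 (cv2) and the standard library are available. Lean on these libraries where they do the work, as an engineer would, in place of code of your own. Each camera call takes 0.05 s, during which the arm holds its last target. There are 200 camera calls.

## Working session

There is one attempt and no reset: what is moved stays moved. The work goes in short steps, Python scripts to look and compute and a tool call to move; the robot and the scene stay as the last step left them, time stands still between calls to the robot, and variables do not carry over. Pictures are saved under pics/ and viewed, at most 14 in all, crops included, and the job is handed in when it is done.

Besides the shell and the picture viewer there is one more tool, called after "Request:" in YAML: its name, and indented under it one key for each argument. play_rows: Moves the arm, as the interface text tells. Its arguments: {"type":"object","properties":{"rows":{"type":"array"},"squeeze":{"type":"number"}},"required":["rows"]}

```bash
mkdir -p pics; cat > h.py <<'E'
import numpy as np, cv2
from cell import robot, optics
def cap(n):
    p,d=optics.read_camera(n); m=optics.camera_model(n)
    np.savez(f'{n}.npz',p=p,d=d); return p,d,m
def world(m,d,uv):
    uv=np.array(uv,float).reshape(-1,2)
    K=np.array([[m['fx'],0,m['cx']],[0,m['fy'],m['cy']],[0,0,1]])
    n=cv2.undistortPoints(uv.reshape(-1,1,2),K,np.array(m['dist'])).reshape(-1,2)
    z=d[uv[:,1].round().astype(int),uv[:,0].round().astype(int)]
    c=np.c_[n[:,0]*z,-n[:,1]*z,-z]
    return c@np.array(m['rotation']).T+np.array(m['origin'])
def cloud(m,d):
    v,u=np.mgrid[0:480,0:640]
    return world(m,d,np.c_[u.ravel(),v.ravel()]).reshape(480,640,3)
E
python3 - <<'E'
from h import *
for n in('top','scene'):
    p,d,m=cap(n); cv2.imwrite(f'pics/{n}0.png',p[:,:,::-1]); print(n,m['origin'],m['fx'],m['dist'])
print(robot.observe())
E
```

```text
top [0.40556626 0.1302501  0.9194472 ] 498.0884564300842 [0.02321105 0.         0.         0.         0.        ]
scene [0.1885787  0.53643079 0.72065004] 440.12096680562723 [-0.02975501  0.          0.          0.          0.        ]
{'time': 0.1, 'qpos': array([-1.35999814e+00,  3.42667199e-01,  1.52491543e+00,  1.45034342e-05,
        1.27540866e+00, -1.46041139e-01]), 'qvel': array([ 0.00065824, -0.00094143, -0.0013795 ,  0.00066375, -0.00078996,
       -0.00012675]), 'joint_efforts': array([ 1.20794029e-03, -4.32006168e+01, -2.44693261e+01,  7.19347713e-02,
        5.25861117e-02, -5.05601849e-05]), 'tool_pos': array([ 0.18332291, -0.491591  ,  0.24310922]), 'tool_rot': array([-3.14021093e+00, -2.17254182e-04,  3.56834945e-01]), 'contact_force': array([-0.39996211, -1.10502886,  0.05209121]), 'torque': array([ 0.00777732, -0.01847649,  0.0028653 ]), 'grip_force': 0.0, 'opening': 0.09193993008681409}
```

View pics/top0.png

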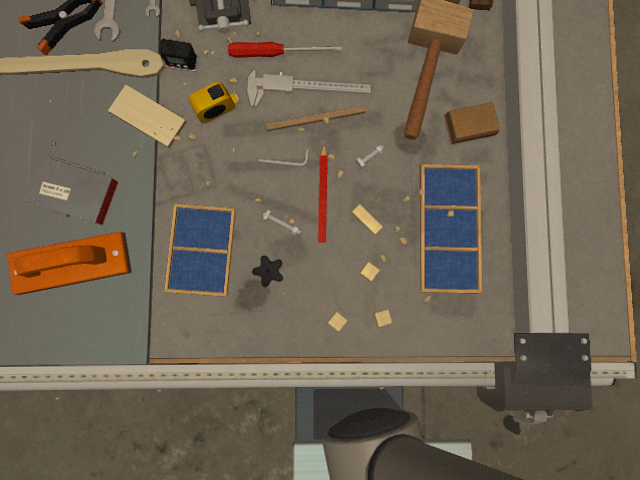

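View pics/scene0.png

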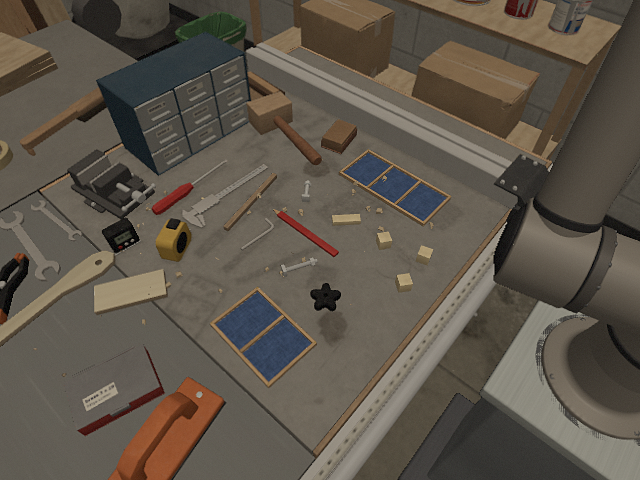

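The top view shows three cube look-alikes, at (370,271), (338,322) and (383,318). It also shows the bar (367,219), short bolt (371,155), long bolt (282,222), knob (268,270), hex key (285,160), tray_two (200,250), tray_three (451,229), a pencil (323,197), and a chip in a bay at (450,213). The top of the picture is world +x. The farthest cube should be (370,271), which I'll check by measuring.

```bash
python3 - <<'E'
from h import *
f=np.load('top.npz');p,d=f['p'],f['d'];m=optics.camera_model('top')
W=cloud(m,d)
S={'long':(258,205,304,240,.004),'short':(352,142,388,170,.004),'knob':(248,252,288,290,.012),'bar':(348,200,386,238,.004),'cubeA':(357,258,383,284,.008),'cubeB':(325,310,350,335,.008),'cubeC':(372,306,396,330,.008),'t2':(160,200,240,300,.006),'t3':(415,158,488,298,.006),'pencil':(314,145,332,245,.003),'hex':(255,145,312,168,.003)}
print('bench z',[np.median(W[v,u,2]) for u,v in ((300,250),(400,180),(250,180),(400,290))])
for n,(a,b,c,e,h) in S.items():
    R=W[b:e,a:c].reshape(-1,3); ok=(d[b:e,a:c].ravel()>0)&(R[:,2]>h)&(R[:,2]<.06)
    Q=R[ok]
    k,lab=None,None
    mask=ok.reshape(e-b,c-a).astype('uint8'); nn,l,st,_=cv2.connectedComponentsWithStats(mask)
    i=1+np.argmax(st[1:,4]); Q=W[b:e,a:c][l==i]
    r=cv2.minAreaRect((Q[:,:2]*1000).astype('float32'))
    print(n,len(Q),'rect c',np.round(r[0],1),'sz',np.round(r[1],1),'ang',round(r[2],1),'z',np.round(np.percentile(Q[:,2],[10,50,95]),4),'r',round(float(np.hypot(*r[0])),1))
R=W[207:222,440:462];print(np.round(R[::2,::2,2]*1000).astype(int))
print('felt',np.median(W[180:195,435:465,2]),np.median(W[215:240,180:220,2]))
c=np.hstack([cv2.resize(p[200:300,240:340],None,fx=4,fy=4,interpolation=2),cv2.resize(p[140:240,330:430],None,fx=4,fy=4,interpolation=2)])
cc=cv2.resize(p[195:295,250:490],None,fx=3.3,fy=3.3,interpolation=2)
cv2.imwrite('pics/c1.png',c[:,:,::-1]);cv2.imwrite('pics/c2.png',cc[:,:,::-1])
E
```

```text
Traceback (most recent call last):
  File "h.py", line 15, in cloud
    return world(m,d,np.c_[u.ravel(),v.ravel()]).reshape(480,640,3)
           ~~~~~^^^^^^^^^^^^^^^^^^^^^^^^^^^^^^^^
  File "h.py", line 12, in world
    return c@np.array(m['rotation']).T+np.array(m['origin'])
           ~~~~~~~~~~~~~~~~~~~~~~~~~~~^~~~~~~~~~~~~~~~~~~~~~
ValueError: operands could not be broadcast together with shapes (307200,) (3,)
```

Rotation is probably given as rpy.

```bash
sed -i "s/np.array(m\['rotation'\]).T/Rot.from_euler('xyz',m['rotation']).as_matrix().T/; 1a from scipy.spatial.transform import Rotation as Rot" h.py
cat > meas.py <<'E'
from h import *
f=np.load('top.npz');p,d=f['p'],f['d'];m=optics.camera_model('top')
print(m['rotation'])
W=cloud(m,d)
S={'long':(258,205,304,240,.004),'short':(352,142,388,170,.004),'knob':(248,252,288,290,.012),'bar':(348,200,386,238,.004),'cubeA':(357,258,383,284,.008),'cubeB':(325,310,350,335,.008),'cubeC':(372,306,396,330,.008),'t2':(160,200,240,300,.006),'t3':(415,158,488,298,.006),'pencil':(314,145,332,245,.003),'hex':(255,145,312,168,.003)}
print('bench z',[np.median(W[v,u,2]) for u,v in ((300,250),(400,180),(250,180),(400,290))])
for n,(a,b,c,e,h) in S.items():
    ok=(d[b:e,a:c]>0)&(W[b:e,a:c,2]>h)&(W[b:e,a:c,2]<.06)
    nn,l,st,_=cv2.connectedComponentsWithStats(ok.astype('uint8'))
    if nn<2: print(n,'none'); continue
    i=1+np.argmax(st[1:,4]); Q=W[b:e,a:c][l==i]
    r=cv2.minAreaRect((Q[:,:2]*1000).astype('float32'))
    print(n,len(Q),'rect c',np.round(r[0],1),'sz',np.round(r[1],1),'ang',round(r[2],1),'z',np.round(np.percentile(Q[:,2],[10,50,95]),4),'r',round(float(np.hypot(*r[0])),1))
R=W[207:222,440:462];print(np.round(R[::2,::2,2]*1000).astype(int))
print('felt',np.median(W[180:195,435:465,2]),np.median(W[215:240,180:220,2]))
c=np.hstack([cv2.resize(p[200:300,240:340],None,fx=4,fy=4,interpolation=2),cv2.resize(p[140:240,330:430],None,fx=4,fy=4,interpolation=2)])
cc=cv2.resize(p[195:295,250:490],None,fx=3.3,fy=3.3,interpolation=2)
cv2.imwrite('pics/c1.png',c[:,:,::-1]);cv2.imwrite('pics/c2.png',cc[:,:,::-1])
E
python3 meas.py
```

```text
[ 0.11112503 -0.03252455 -1.57230619]
bench z [np.float64(-0.004449090908711706), np.float64(-0.002735060407495049), np.float64(0.0009260068444505443), np.float64(-1.0332898532694479e-05)]
long 275 rect c [546.2 183.9] sz [77.6 23.9] ang 62.8 z [0.0082 0.012  0.0168] r 576.3
short 197 rect c [671.1  18.8] sz [18.2 56.5] ang 37.8 z [0.0087 0.0122 0.0175] r 671.3
knob 572 rect c [454.  209.2] sz [54.5 53.1] ang 3.8 z [0.0194 0.0226 0.0255] r 499.8
bar 361 rect c [550.3  26.9] sz [59.  20.7] ang 45.2 z [0.0086 0.0107 0.013 ] r 551.0
cubeA 207 rect c [452.7  24.5] sz [25.1 25.5] ang 53.5 z [0.0208 0.0233 0.0261] r 453.3
cubeB 205 rect c [363.7  83.2] sz [24.9 24.9] ang 50.8 z [0.0214 0.0236 0.0263] r 373.1
cubeC 214 rect c [369.9   1.2] sz [24.9 25.4] ang 15.5 z [0.0205 0.0235 0.0261] r 369.9
t2 1129 rect c [493.2 331.8] sz [111.8 161.7] ang 85.7 z [0.0069 0.0088 0.0116] r 594.5
t3 1481 rect c [ 535.8 -128.2] sz [117.8 241.2] ang 88.9 z [0.0067 0.0085 0.0113] r 550.9
pencil 713 rect c [597.6 106.1] sz [ 22.6 180.5] ang 87.9 z [0.004  0.006  0.0088] r 607.0
hex 182 rect c [659.3 179.1] sz [28.7 94.5] ang 11.2 z [0.0036 0.0052 0.0078] r 683.2
[[ 7 11  7  9  6  8  8  9  9  7  8]
 [ 3  1  3  4 -1  4  5  3  6  7  6]
 [ 2  3  2  1  3 14 13  2  3  5  0]
 [ 0  4  4  4 14 15 10  0  3  3  2]
 [ 3  3  3  1 11 11 13  3  2  4  3]
 [ 4  3  0  2  3  3  2  2  5  3  3]
 [ 1  2  0  4  4  1  3  3  5  0  0]
 [ 1  3  2  3  3  2  6  5  2  0  2]]
felt 0.0027415507300855846 0.0030956290416614407
```

View pics/c1.png

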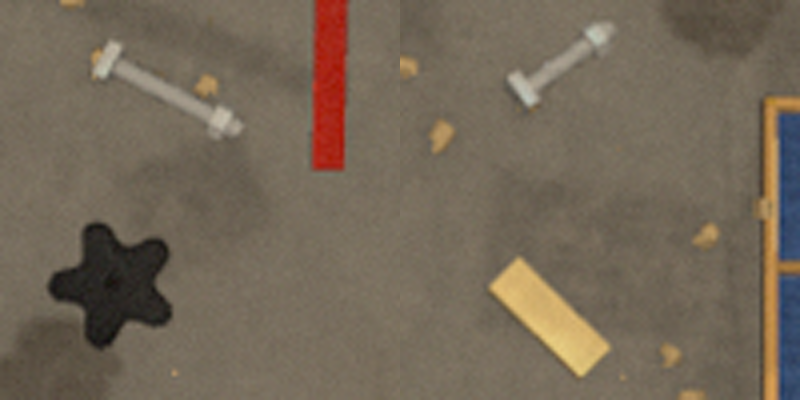

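View pics/c2.png

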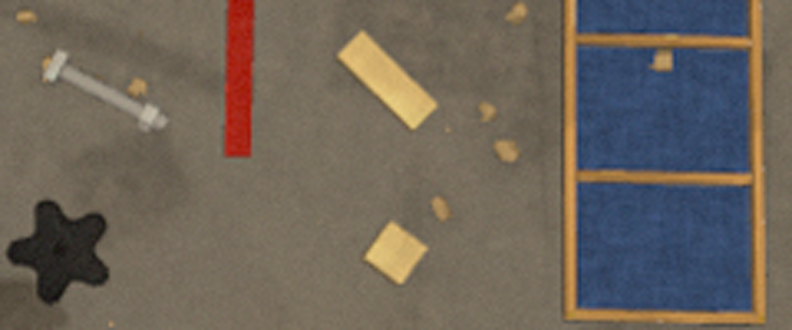

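The crops show the head of the long bolt at top left and its nut at lower right. One knob lobe points left, which is world +y. cubeA (370,271) is the farthest at 453 mm, against 373 and 370 mm for the others. A 10 mm offcut lies in the middle bay of tray_three at the far divider. Next I'll refine by colour and ray-plane intersection, and check the heights of the neighbours.

```bash
cat >> h.py <<'E'
def onplane(m,uv,z0):
    uv=np.array(uv,float).reshape(-1,1,2)
    K=np.array([[m['fx'],0,m['cx']],[0,m['fy'],m['cy']],[0,0,1]])
    n=cv2.undistortPoints(uv,K,np.array(m['dist'])).reshape(-1,2)
    r=np.c_[n[:,0],-n[:,1],-np.ones(len(n))]@Rot.from_euler('xyz',m['rotation']).as_matrix().T
    o=np.array(m['origin']); return o+r*((z0-o[2])/r[:,2])[:,None]
def blob(p,m,box,fn,z0):
    a,b,c,e=box; I=p[b:e,a:c].astype(int); M=fn(I[...,0],I[...,1],I[...,2]).astype('uint8')
    n,l,s,_=cv2.connectedComponentsWithStats(M); i=1+np.argmax(s[1:,4]); v,u=np.nonzero(l==i)
    return onplane(m,np.c_[u+a,v+b],z0)*1000
def rect(Q): 
    r=cv2.minAreaRect(Q[:,:2].astype('float32')); return np.round(r[0],1),np.round(r[1],1),round(r[2],1)
E
cat > m2.py <<'E'
from h import *
f=np.load('top.npz');p,d=f['p'],f['d'];m=optics.camera_model('top'); W=cloud(m,d)
wood=lambda r,g,b:(r-b>55)
brass=lambda r,g,b:(r-b>55)
grey=lambda r,g,b:(r+g+b>400)&(r-b<40)
for n,box,fn,z in(('t2',(160,198,242,302),wood,.01),('t3',(415,158,488,300),wood,.01),('bar',(345,198,388,240),brass,.012),('cubeA',(357,258,383,286),brass,.025),('long',(258,207,304,240),grey,.012),('short',(352,142,388,170),grey,.012),('knob',(248,252,290,292),lambda r,g,b:(r+g+b<130),.022),('chip',(438,207,464,222),wood,.012)):
    try:
        Q=blob(p,m,box,fn,z); print(n,len(Q),rect(Q),'mean',Q.mean(0)[:2].round(1))
        if n in('long','short'):
            c=Q[:,:2]-Q[:,:2].mean(0); w=np.linalg.svd(c,full_matrices=False)[2][0]; t=c@w
            print('   axis',w.round(3),'ends',(Q[:,:2].mean(0)+w*t.min()).round(1),(Q[:,:2].mean(0)+w*t.max()).round(1))
        if n=='knob':
            c=Q[:,:2]-np.array(rect(Q)[0])
            for it in range(2):
                pass
            c=Q[:,:2]-Q[:,:2].mean(0);th=np.arctan2(c[:,1],c[:,0]);rr=np.hypot(c[:,0],c[:,1])
            s=(rr[rr>18]*np.exp(5j*th[rr>18])).sum(); print('   lobe angles',np.round(np.degrees(np.angle(s))/5+72*np.arange(5),1))
    except Exception as e: print(n,e)
for n,(a,b,c,e) in dict(block=(450,105,495,140),slat=(268,108,364,128),mallet=(405,95,425,135),pencil=(319,150,326,240),nearchip=(285,217,296,226)).items(): print(n,np.percentile(W[b:e,a:c,2],[50,95]).round(3), W[b:e,a:c].reshape(-1,3).mean(0)[:2].round(3))
E
python3 m2.py
```

```text
t2 1133 (array([493.7, 331.3]), array([112.1, 162.1]), 85.7) mean [493.6 331. ]
t3 1558 (array([ 535.5, -128.2]), array([115.1, 240.2]), 88.8) mean [ 534.1 -131.4]
bar 377 (array([550.1,  26.2]), array([60.3, 21.2]), 44.6) mean [550.2  26.4]
cubeA 209 (array([453. ,  24.4]), array([25.9, 25.7]), 53.0) mean [453.   24.4]
long 156 (array([540.9, 183.7]), array([72.1, 17.1]), 58.7) mean [543.2 184.4]
   axis [-0.472 -0.882] ends [559.3 214.6] [525.2 150.9]
short 121 (array([673.9,  19.5]), array([16.4, 54.4]), 40.7) mean [670.6  20.5]
   axis [-0.598  0.801] ends [688.6  -3.7] [656.1  39.9]
knob 477 (array([454., 208.]), array([54.1, 51.1]), 4.1) mean [453.8 206.8]
   lobe angles [ 20.8  92.8 164.8 236.8 308.8]
chip 51 (array([ 572.2, -129.9]), array([ 1.9, 46.8]), 0.2) mean [ 572.2 -130.3]
block [0.03  0.033] [ 0.729 -0.168]
slat [-0.     0.013] [0.745 0.121]
mallet [0.04  0.045] [ 0.742 -0.061]
pencil [0.006 0.009] [0.596 0.109]
nearchip [0.    0.012] [0.547 0.169]
```

```bash
cat > go.py <<'E'
# usage: go.py x,y,z,yaw ... (mm, rad) -> tool-frame rows relative to now
import sys
from h import *
s=robot.observe(); R0=Rot.from_euler('xyz',s['tool_rot']); p0=s['tool_pos']
print('t',round(s['time'],2),'pos',(p0*1000).round(1),'rot',s['tool_rot'].round(4),'open',round(s['opening'],4),'F',s['contact_force'].round(1))
for a in sys.argv[1:]:
    x,y,z,w=map(float,a.split(','))
    t=R0.inv().apply(np.array([x,y,z])/1000-p0)*100; r=(R0.inv()*Rot.from_euler('xyz',[np.pi,0,w])).as_rotvec()
    print(a,t.round(2),r.round(3))
E
python3 go.py 542,183,100,1.08
```

```text
t 0.1 pos [ 183.3 -491.6  243.1] rot [-3.1402e+00 -2.0000e-04  3.5680e-01] open 0.0919 F [-0.4 -1.1  0.1]
542,183,100,1.08 [ 57.17 -50.66  14.39] [-0.001 -0.001 -0.723]
```

Request:
play_rows:
  rows:
    - [57.2, -50.7, 14.4, 0, 0, -0.72, 0.45]
    - [57.2, -50.7, 14.4, 0, 0, -0.72, 0.45]
    - [57.2, -50.7, 14.4, 0, 0, -0.72, 0.45]
    - [57.2, -50.7, 14.4, 0, 0, -0.72, 0.45]
    - [57.2, -50.7, 14.4, 0, 0, -0.72, 0.45]
    - [57.2, -50.7, 14.4, 0, 0, -0.72, 0.45]
    - [57.2, -50.7, 14.4, 0, 0, -0.72, 0.45]
    - [57.2, -50.7, 14.4, 0, 0, -0.72, 0.45]
    - [57.2, -50.7, 14.4, 0, 0, -0.72, 0.45]
    - [57.2, -50.7, 14.4, 0, 0, -0.72, 0.45]
    - [57.2, -50.7, 14.4, 0, 0, -0.72, 0.45]
    - [57.2, -50.7, 14.4, 0, 0, -0.72, 0.45]
    - [57.2, -50.7, 14.4, 0, 0, -0.72, 0.45]
    - [57.2, -50.7, 14.4, 0, 0, -0.72, 0.45]
    - [57.2, -50.7, 14.4, 0, 0, -0.72, 0.45]
    - [57.2, -50.7, 14.4, 0, 0, -0.72, 0.45]
    - [57.2, -50.7, 14.4, 0, 0, -0.72, 0.45]
    - [57.2, -50.7, 14.4, 0, 0, -0.72, 0.45]
    - [57.2, -50.7, 14.4, 0, 0, -0.72, 0.45]
    - [57.2, -50.7, 14.4, 0, 0, -0.72, 0.45]
  squeeze: 25

```text
time: 2.1
tool_pos: [0.5421, 0.1818, 0.1]
tool_rot: [3.141, 0.0, 1.075]
contact_force: [0.0, -0.2, -0.7]
opening: 0.0413
grip_force: 0.0
```

```bash
python3 go.py 543,184,19,1.08; python3 - <<'E'
from h import *
p,d,m=cap('scene')
cv2.imwrite('pics/s1.png',cv2.resize(p[200:380,200:440],None,fx=3,fy=3,interpolation=2)[:,:,::-1])
E
```

```text
t 2.1 pos [542.1 181.8 100. ] rot [3.1415e+00 2.0000e-04 1.0754e+00] open 0.0413 F [ 0.  -0.2 -0.7]
543,184,19,1.08 [ 0.24 -0.03  8.1 ] [ 0.     0.    -0.005]
```

View pics/s1.png

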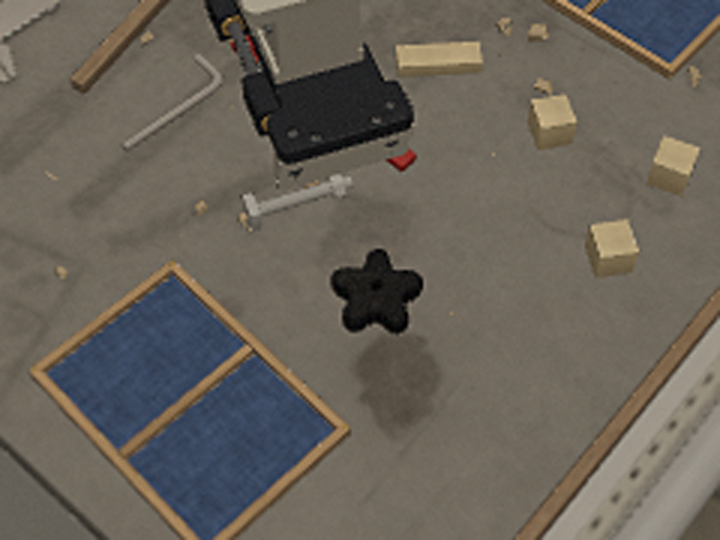

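The gripper is above the long bolt (crop 245–350, 180–215) and the way down is clear. Going down and closing.

Request:
play_rows:
  rows:
    - [0.1, 0, 4, 0, 0, 0, 0.45]
    - [0.2, 0, 7, 0, 0, 0, 0.45]
    - [0.2, 0, 8.1, 0, 0, 0, 0.45]
    - [0.2, 0, 8.1, 0, 0, 0, 0.45]
    - [0.2, 0, 8.1, 0, 0, 0, 0]
    - [0.2, 0, 8.1, 0, 0, 0, 0]
    - [0.2, 0, 8.1, 0, 0, 0, 0]
    - [0.2, 0, 8.1, 0, 0, 0, 0]
    - [0.2, 0, 8.1, 0, 0, 0, 0]
    - [0.2, 0, 8.1, 0, 0, 0, 0]
    - [0.2, 0, 6, 0, 0, 0, 0]
    - [0.2, 0, 2, 0, 0, 0, 0]
    - [0.2, 0, 2, 0, 0, 0, 0]
  squeeze: 25

```text
time: 3.45
tool_pos: [0.5461, 0.1853, 0.0843]
tool_rot: [3.135, -0.005, 1.077]
contact_force: [-0.2, -0.2, -0.0]
opening: 0.0089
grip_force: 25.0
```

```bash
python3 go.py 532.6,328.4,80,1.496 532.6,328.4,24,1.496; python3 - <<'E'
from h import *
p,d,m=cap('scene')
cv2.imwrite('pics/s2.png',cv2.resize(p[200:380,200:440],None,fx=3,fy=3,interpolation=2)[:,:,::-1])
E
```

```text
t 3.45 pos [546.1 185.3  84.3] rot [ 3.1348 -0.0055  1.077 ] open 0.0089 F [-0.2 -0.2 -0. ]
532.6,328.4,80,1.496 [11.95 -7.97  0.44] [ 0.008 -0.004 -0.419]
532.6,328.4,24,1.496 [11.92 -8.01  6.04] [ 0.008 -0.004 -0.419]
```

View pics/s2.png

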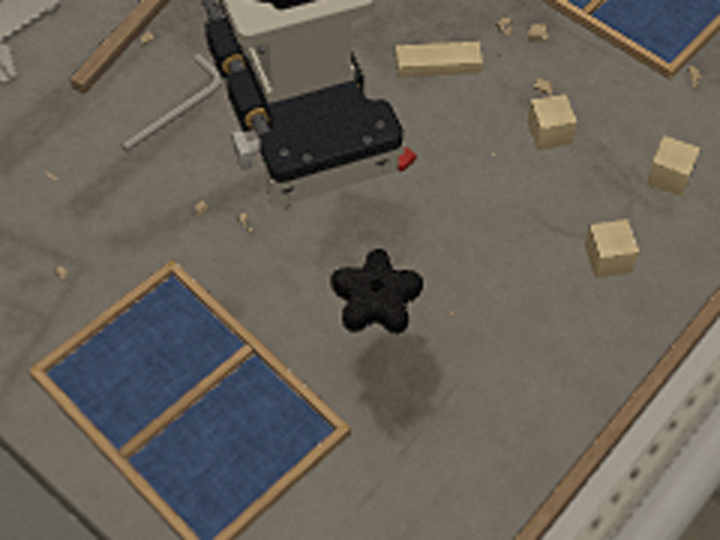

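The bolt is lifted (its head shows at crop (245,150)). Moving over the far bay of tray_two.

Request:
play_rows:
  rows:
    - [4, -2.7, 0.2, 0, 0, -0.14, 0]
    - [8, -5.3, 0.4, 0, 0, -0.28, 0]
    - [12, -8, 0.4, 0, 0, -0.42, 0]
    - [12, -8, 0.4, 0, 0, -0.42, 0]
    - [12, -8, 0.4, 0, 0, -0.42, 0]
    - [12, -8, 0.4, 0, 0, -0.42, 0]
    - [12, -8, 0.4, 0, 0, -0.42, 0]

```text
time: 4.2
tool_pos: [0.5299, 0.3268, 0.0753]
tool_rot: [-3.141, 0.001, 1.494]
contact_force: [0.8, -0.1, -0.0]
opening: 0.0091
grip_force: 25.0
```

```bash
python3 go.py 532.6,328.4,24,1.496; python3 - <<'E'
from h import *
p,d,m=cap('top')
cv2.imwrite('pics/t3.png',cv2.resize(p[180:310,140:300],None,fx=4,fy=4,interpolation=2)[:,:,::-1])
E
```

```text
t 4.2 pos [529.9 326.8  75.3] rot [-3.1408e+00  8.0000e-04  1.4945e+00] open 0.0091 F [ 0.8 -0.1 -0. ]
532.6,328.4,24,1.496 [0.19 0.26 5.13] [-0.001  0.001 -0.002]
```

View pics/t3.png

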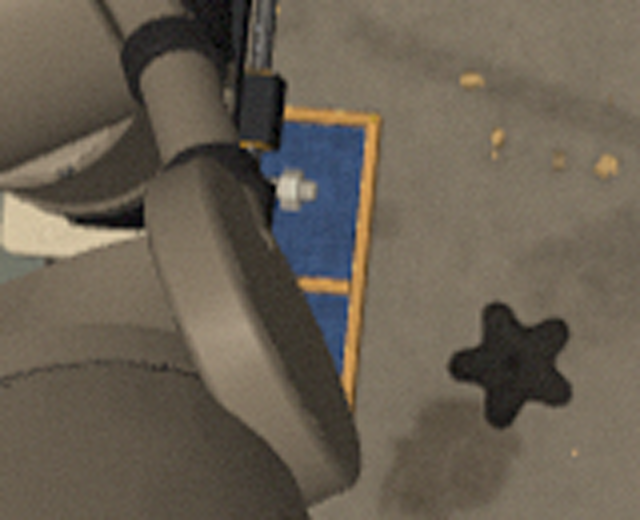

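The bolt lies along the bay with its tip at crop (315,190). Checking its position along the bay.

```bash
python3 - <<'E'
from h import *
m=optics.camera_model('top')
print(onplane(m,[(140+316/4,180+190/4)],.066)*1000)
E
```

```text
[[525.71341997 287.46592484  66.        ]]
```

Request:
play_rows:
  rows:
    - [0.4, 0.3, 2.5, 0, 0, 0, 0]
    - [0.4, 0.3, 4.5, 0, 0, 0, 0]
    - [0.4, 0.3, 5.2, 0, 0, 0, 0]
    - [0.4, 0.3, 5.2, 0, 0, 0, 0]
    - [0.4, 0.3, 5.2, 0, 0, 0, 0]
    - [0.4, 0.3, 5.2, 0, 0, 0, 0.28]
    - [0.4, 0.3, 5.2, 0, 0, 0, 0.28]
    - [0.4, 0.3, 5.2, 0, 0, 0, 0.28]
    - [0.4, 0.3, 4.2, 0, 0, 0, 0.28]
    - [0.4, 0.3, 2, 0, 0, 0, 0.28]
    - [0.4, 0.3, -2.5, 0, 0, 0, 0.28]
    - [0.4, 0.3, -2.5, 0, 0, 0, 0.5]

```text
time: 5.45
tool_pos: [0.5363, 0.3337, 0.1077]
tool_rot: [3.131, -0.006, 1.497]
contact_force: [1.5, 1.4, 0.8]
opening: 0.0297
grip_force: 0.0
```

```bash
python3 go.py 454,208,100,0.049 454,208,25,0.049
```

```text
t 5.45 pos [536.3 333.7 107.7] rot [ 3.1312 -0.0058  1.497 ] open 0.0297 F [1.5 1.4 0.8]
454,208,100,0.049 [-13.15  -7.28   0.62] [ 0.004 -0.012  1.448]
454,208,25,0.049 [-13.19  -7.36   8.12] [ 0.004 -0.012  1.448]
```

Request:
play_rows:
  rows:
    - [-13.2, -7.3, 0.6, 0, 0, 1.45, 0.8]
    - [-13.2, -7.3, 0.6, 0, 0, 1.45, 0.8]
    - [-13.2, -7.3, 0.6, 0, 0, 1.45, 0.8]
    - [-13.2, -7.3, 0.6, 0, 0, 1.45, 0.8]
    - [-13.2, -7.3, 0.6, 0, 0, 1.45, 0.8]
    - [-13.2, -7.3, 0.6, 0, 0, 1.45, 0.8]
    - [-13.2, -7.3, 0.6, 0, 0, 1.45, 0.8]
    - [-13.2, -7.3, 0.6, 0, 0, 1.45, 0.8]
    - [-13.2, -7.3, 0.6, 0, 0, 1.45, 0.8]
    - [-13.2, -7.3, 0.6, 0, 0, 1.45, 0.8]
    - [-13.2, -7.3, 0.6, 0, 0, 1.45, 0.8]
    - [-13.2, -7.3, 0.6, 0, 0, 1.45, 0.8]
    - [-13.2, -7.3, 0.6, 0, 0, 1.45, 0.8]

```text
time: 6.75
tool_pos: [0.4505, 0.2058, 0.0948]
tool_rot: [3.142, -0.0, 0.049]
contact_force: [-0.2, -0.7, -0.1]
opening: 0.0734
grip_force: 0.0
```

```bash
python3 go.py 454,208,25,0.049; python3 - <<'E'
from h import *
p,d,m=cap('scene')
cv2.imwrite('pics/s4.png',cv2.resize(p[200:400,190:430],None,fx=3,fy=3,interpolation=2)[:,:,::-1])
E
```

```text
t 6.75 pos [450.5 205.8  94.8] rot [ 3.1416e+00 -3.0000e-04  4.8900e-02] open 0.0734 F [-0.2 -0.7 -0.1]
454,208,25,0.049 [ 0.36 -0.2   6.99] [ 0. -0. -0.]
```

View pics/s4.png

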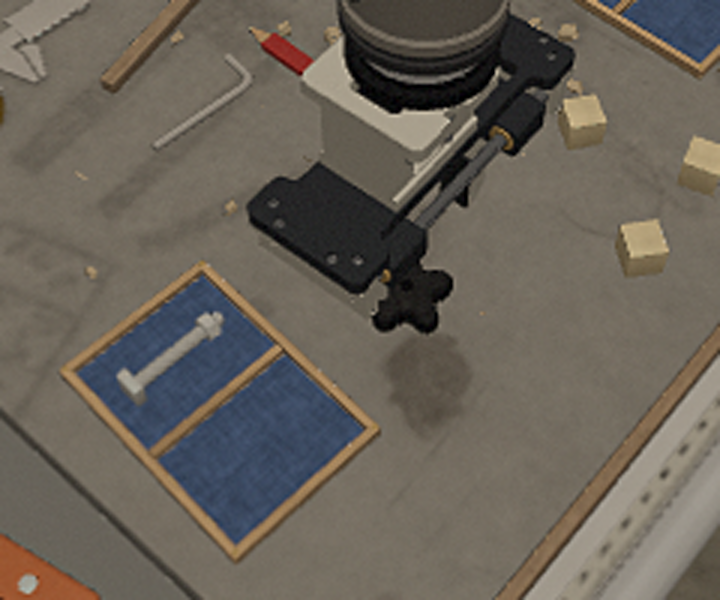

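The long bolt lies centred along the far bay. Now gripping the knob.

Request:
play_rows:
  rows:
    - [0.4, -0.2, 4, 0, 0, 0, 0.8]
    - [0.4, -0.2, 6.5, 0, 0, 0, 0.8]
    - [0.4, -0.2, 7, 0, 0, 0, 0.8]
    - [0.4, -0.2, 7, 0, 0, 0, 0.8]
    - [0.4, -0.2, 7, 0, 0, 0, 0]
    - [0.4, -0.2, 7, 0, 0, 0, 0]
    - [0.4, -0.2, 7, 0, 0, 0, 0]
    - [0.4, -0.2, 7, 0, 0, 0, 0]
    - [0.4, -0.2, 7, 0, 0, 0, 0]
    - [0.4, -0.2, 7, 0, 0, 0, 0]
  squeeze: 25

```text
time: 7.8
tool_pos: [0.455, 0.208, 0.0257]
tool_rot: [-3.141, -0.002, 0.047]
contact_force: [-0.8, -0.7, 6.5]
opening: 0.0526
grip_force: 25.0
```

```bash
python3 go.py 454,208,80,0.049 454.8,334.2,80,-0.026
```

```text
t 7.8 pos [455.  208.   25.7] rot [-3.1414e+00 -1.9000e-03  4.6900e-02] open 0.0526 F [-0.8 -0.7  6.5]
454,208,80,0.049 [-0.09 -0.   -5.43] [-0.    -0.002 -0.002]
454.8,334.2,80,-0.026 [  0.58 -12.6   -5.43] [-0.    -0.002  0.073]
```

Request:
play_rows:
  rows:
    - [0, 0, -2.5, 0, 0, 0, 0]
    - [0, 0, -5.4, 0, 0, 0, 0]
    - [0.2, -4, -5.4, 0, 0, 0.04, 0]
    - [0.4, -8, -5.4, 0, 0, 0.07, 0]
    - [0.6, -11, -5.4, 0, 0, 0.07, 0]
    - [0.6, -12.6, -5.4, 0, 0, 0.07, 0]
    - [0.6, -12.6, -5.4, 0, 0, 0.07, 0]
    - [0.6, -12.6, -5.4, 0, 0, 0.07, 0]
    - [0.6, -12.6, -5.4, 0, 0, 0.07, 0]

```text
time: 8.7
tool_pos: [0.4544, 0.3328, 0.0785]
tool_rot: [3.141, 0.001, -0.024]
contact_force: [-0.1, 0.4, 0.6]
opening: 0.0523
grip_force: 25.0
```

```bash
python3 go.py 454.8,334.2,29.5,-0.026; python3 - <<'E'
from h import *
p,d,m=cap('scene')
cv2.imwrite('pics/s5.png',cv2.resize(p[200:400,190:430],None,fx=3,fy=3,interpolation=2)[:,:,::-1])
E
```

```text
t 8.7 pos [454.4 332.8  78.5] rot [ 3.1407e+00  8.0000e-04 -2.4200e-02] open 0.0523 F [-0.1  0.4  0.6]
454.8,334.2,29.5,-0.026 [ 0.05 -0.14  4.9 ] [0.001 0.001 0.002]
```

View pics/s5.png

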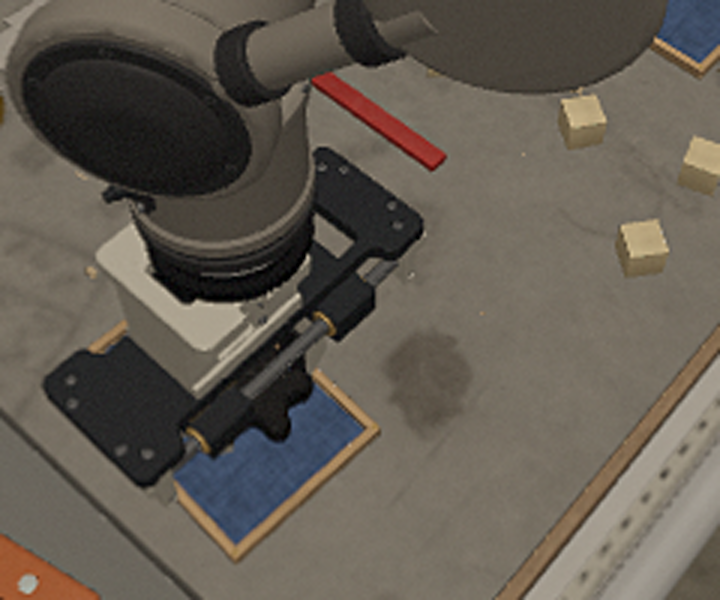

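The knob is held level over the near bay. Lowering and letting go.

Request:
play_rows:
  rows:
    - [0, -0.1, 2.5, 0, 0, 0, 0]
    - [0, -0.1, 4.4, 0, 0, 0, 0]
    - [0, -0.1, 4.8, 0, 0, 0, 0]
    - [0, -0.1, 4.8, 0, 0, 0, 0]
    - [0, -0.1, 4.8, 0, 0, 0, 0]
    - [0, -0.1, 4.8, 0, 0, 0, 0.75]
    - [0, -0.1, 4.8, 0, 0, 0, 0.75]
    - [0, -0.1, 4.8, 0, 0, 0, 0.75]
    - [0, -0.1, 3.8, 0, 0, 0, 0.75]
    - [0, -0.1, 1, 0, 0, 0, 0.75]
    - [0, -0.1, -3, 0, 0, 0, 0.45]
    - [0, -0.1, -3, 0, 0, 0, 0.45]

```text
time: 9.95
tool_pos: [0.4573, 0.3368, 0.1145]
tool_rot: [-3.136, -0.009, -0.023]
contact_force: [0.6, -0.1, -0.1]
opening: 0.0572
grip_force: 0.0
```

```bash
python3 go.py 672.3,18.1,100,2.217
```

```text
t 9.95 pos [457.3 336.8 114.5] rot [-3.1364 -0.0091 -0.0229] open 0.0572 F [ 0.6 -0.1 -0.1]
672.3,18.1,100,2.217 [22.21 31.37  1.49] [ 0.007 -0.011 -2.24 ]
```

Request:
play_rows:
  rows:
    - [22.2, 31.4, 1.5, 0, 0, -2.24, 0.45]
    - [22.2, 31.4, 1.5, 0, 0, -2.24, 0.45]
    - [22.2, 31.4, 1.5, 0, 0, -2.24, 0.45]
    - [22.2, 31.4, 1.5, 0, 0, -2.24, 0.45]
    - [22.2, 31.4, 1.5, 0, 0, -2.24, 0.45]
    - [22.2, 31.4, 1.5, 0, 0, -2.24, 0.45]
    - [22.2, 31.4, 1.5, 0, 0, -2.24, 0.45]
    - [22.2, 31.4, 1.5, 0, 0, -2.24, 0.45]
    - [22.2, 31.4, 1.5, 0, 0, -2.24, 0.45]
    - [22.2, 31.4, 1.5, 0, 0, -2.24, 0.45]
    - [22.2, 31.4, 1.5, 0, 0, -2.24, 0.45]
    - [22.2, 31.4, 1.5, 0, 0, -2.24, 0.45]
    - [22.2, 31.4, 1.5, 0, 0, -2.24, 0.45]
    - [22.2, 31.4, 1.5, 0, 0, -2.24, 0.45]
    - [22.2, 31.4, 1.5, 0, 0, -2.24, 0.45]
    - [22.2, 31.4, 1.5, 0, 0, -2.24, 0.45]
    - [22.2, 31.4, 1.5, 0, 0, -2.24, 0.45]
    - [22.2, 31.4, 1.5, 0, 0, -2.24, 0.45]
    - [22.2, 31.4, 1.5, 0, 0, -2.24, 0.45]

```text
time: 11.85
tool_pos: [0.6691, 0.0161, 0.0937]
tool_rot: [-3.142, 0.0, 2.216]
contact_force: [-0.3, -0.3, -0.3]
opening: 0.041
grip_force: 0.0
```

```bash
python3 go.py 672.3,18.1,19,2.217; python3 - <<'E'
from h import *
p,d,m=cap('scene')
cv2.imwrite('pics/s6.png',cv2.resize(p[140:400,190:460],None,fx=2.3,fy=2.3,interpolation=2)[:,:,::-1])
E
```

```text
t 11.85 pos [669.1  16.1  93.7] rot [-3.1415  0.      2.2159] open 0.041 F [-0.3 -0.3 -0.3]
672.3,18.1,19,2.217 [-0.03  0.38  7.47] [-0.     0.    -0.001]
```

View pics/s6.png

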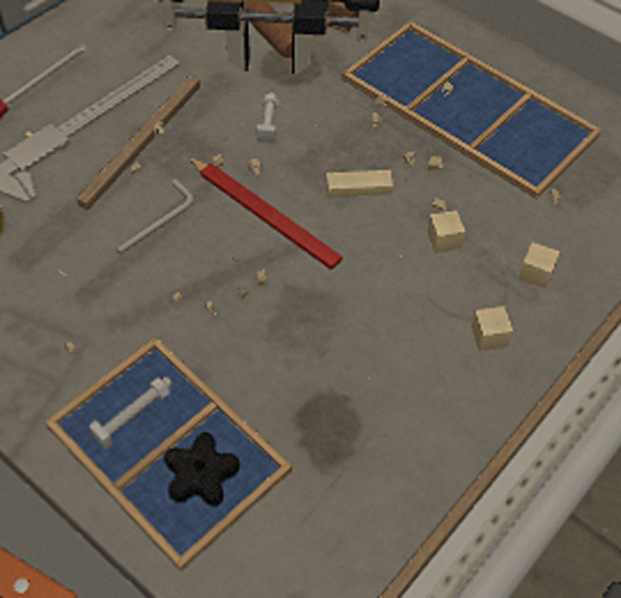

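The long bolt and the knob both lie well in tray_two, and the gripper stands above the short bolt at (268,115). Gripping it.

Request:
play_rows:
  rows:
    - [0, 0.4, 4, 0, 0, 0, 0.45]
    - [0, 0.4, 6.8, 0, 0, 0, 0.45]
    - [0, 0.4, 7.5, 0, 0, 0, 0.45]
    - [0, 0.4, 7.5, 0, 0, 0, 0.45]
    - [0, 0.4, 7.5, 0, 0, 0, 0]
    - [0, 0.4, 7.5, 0, 0, 0, 0]
    - [0, 0.4, 7.5, 0, 0, 0, 0]
    - [0, 0.4, 7.5, 0, 0, 0, 0]
    - [0, 0.4, 7.5, 0, 0, 0, 0]
    - [0, 0.4, 7.5, 0, 0, 0, 0]
  squeeze: 25

```text
time: 12.9
tool_pos: [0.6724, 0.0184, 0.0188]
tool_rot: [3.141, 0.0, 2.217]
contact_force: [-0.7, 0.2, 1.8]
opening: 0.0089
grip_force: 25.0
```

```bash
python3 go.py 672.3,18.1,80,2.217 613.5,-131.3,80,1.55
```

```text
t 12.9 pos [672.4  18.4  18.8] rot [3.1415e+00 2.0000e-04 2.2168e+00] open 0.0089 F [-0.7  0.2  1.8]
672.3,18.1,80,2.217 [-0.02 -0.02 -6.12] [ 0.  0. -0.]
613.5,-131.3,80,1.55 [ -8.41 -13.71  -6.12] [0.    0.    0.667]
```

Request:
play_rows:
  rows:
    - [0, 0, -3, 0, 0, 0, 0]
    - [0, 0, -6.1, 0, 0, 0, 0]
    - [-2, -3.4, -6.1, 0, 0, 0.15, 0]
    - [-4.2, -6.8, -6.1, 0, 0, 0.3, 0]
    - [-6.4, -10.2, -6.1, 0, 0, 0.45, 0]
    - [-8.4, -13.7, -6.1, 0, 0, 0.6, 0]
    - [-8.4, -13.7, -6.1, 0, 0, 0.67, 0]
    - [-8.4, -13.7, -6.1, 0, 0, 0.67, 0]
    - [-8.4, -13.7, -6.1, 0, 0, 0.67, 0]
    - [-8.4, -13.7, -6.1, 0, 0, 0.67, 0]

```text
time: 13.9
tool_pos: [0.6137, -0.1302, 0.0797]
tool_rot: [-3.142, -0.0, 1.55]
contact_force: [0.2, 0.1, -0.2]
opening: 0.0091
grip_force: 25.0
```

```bash
python3 go.py 613.5,-131.3,23.3,1.55; python3 - <<'E'
from h import *
p,d,m=cap('scene')
q,d,m=cap('top')
a=cv2.resize(p[100:240,300:480],None,fx=2.2,fy=2.2,interpolation=2);b=cv2.resize(q[140:300,400:520],(300,400),interpolation=2)
c=np.zeros((400,a.shape[1]+300,3),'uint8');c[:a.shape[0],:a.shape[1]]=a;c[:,a.shape[1]:]=b
cv2.imwrite('pics/s7.png',c[:,:,::-1])
E
```

```text
t 13.9 pos [ 613.7 -130.2   79.7] rot [-3.1416 -0.      1.5496] open 0.0091 F [ 0.2  0.1 -0.2]
613.5,-131.3,23.3,1.55 [-0.11 -0.02  5.64] [-0. -0. -0.]
```

View pics/s7.png

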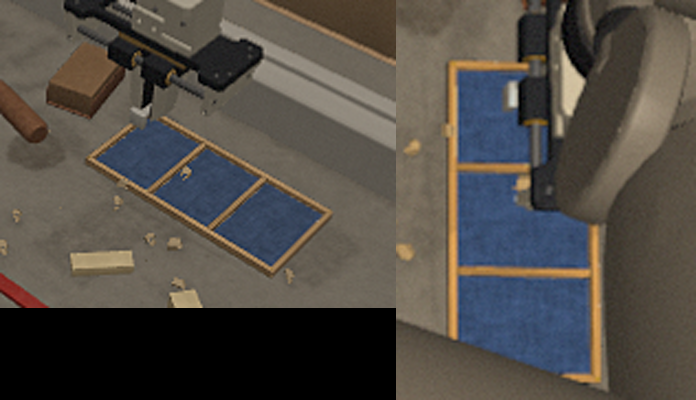

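The head shows at right-hand crop (505,93). Checking how far it sits from the grip centre.

```bash
python3 - <<'E'
from h import *
m=optics.camera_model('top')
print(onplane(m,[(400+(505-396)*.4,140+93*.4)],.070)*1000)
E
```

```text
[[ 615.35006359 -102.53548823   70.        ]]
```

Centred within 1 mm. Placing it.

Request:
play_rows:
  rows:
    - [-0.1, 0, 2.5, 0, 0, 0, 0]
    - [-0.1, 0, 5, 0, 0, 0, 0]
    - [-0.1, 0, 5.6, 0, 0, 0, 0]
    - [-0.1, 0, 5.6, 0, 0, 0, 0]
    - [-0.1, 0, 5.6, 0, 0, 0, 0]
    - [-0.1, 0, 5.6, 0, 0, 0, 0.27]
    - [-0.1, 0, 5.6, 0, 0, 0, 0.27]
    - [-0.1, 0, 5.6, 0, 0, 0, 0.27]
    - [-0.1, 0, 4.6, 0, 0, 0, 0.27]
    - [-0.1, 0, 2, 0, 0, 0, 0.27]
    - [-0.1, 0, -1.5, 0, 0, 0, 0.27]
    - [-0.1, 0, -2, 0, 0, 0, 0.5]

```text
time: 15.2
tool_pos: [0.6159, -0.1329, 0.105]
tool_rot: [3.134, 0.003, 1.547]
contact_force: [1.4, -0.0, 0.5]
opening: 0.0289
grip_force: 0.0
```

```bash
python3 go.py 550.1,26.4,100,0.782
```

```text
t 15.2 pos [ 615.9 -132.9  105. ] rot [3.1335e+00 2.6000e-03 1.5468e+00] open 0.0289 F [ 1.4 -0.   0.5]
550.1,26.4,100,0.782 [15.77 -6.96  0.4 ] [ 0.009 -0.001  0.765]
```

Request:
play_rows:
  rows:
    - [15.8, -7, 0.4, 0, 0, 0.77, 0.5]
    - [15.8, -7, 0.4, 0, 0, 0.77, 0.5]
    - [15.8, -7, 0.4, 0, 0, 0.77, 0.5]
    - [15.8, -7, 0.4, 0, 0, 0.77, 0.5]
    - [15.8, -7, 0.4, 0, 0, 0.77, 0.5]
    - [15.8, -7, 0.4, 0, 0, 0.77, 0.5]
    - [15.8, -7, 0.4, 0, 0, 0.77, 0.5]
    - [15.8, -7, 0.4, 0, 0, 0.77, 0.5]

```text
time: 16.0
tool_pos: [0.5475, 0.0269, 0.0957]
tool_rot: [3.141, -0.0, 0.779]
contact_force: [-0.8, 0.5, -0.5]
opening: 0.0455
grip_force: 0.0
```

```bash
python3 go.py 550.1,26.4,19,0.782
```

```text
t 16.0 pos [547.5  26.9  95.7] rot [ 3.1414 -0.      0.7787] open 0.0455 F [-0.8  0.5 -0.5]
550.1,26.4,19,0.782 [0.15 0.22 7.67] [ 0.    -0.    -0.003]
```

Request:
play_rows:
  rows:
    - [0.1, 0.2, 4, 0, 0, 0, 0.5]
    - [0.1, 0.2, 7, 0, 0, 0, 0.5]
    - [0.1, 0.2, 7.7, 0, 0, 0, 0.5]
    - [0.1, 0.2, 7.7, 0, 0, 0, 0.5]
    - [0.1, 0.2, 7.7, 0, 0, 0, 0]
    - [0.1, 0.2, 7.7, 0, 0, 0, 0]
    - [0.1, 0.2, 7.7, 0, 0, 0, 0]
    - [0.1, 0.2, 7.7, 0, 0, 0, 0]
    - [0.1, 0.2, 7.7, 0, 0, 0, 0]
    - [0.1, 0.2, 7.7, 0, 0, 0, 0]
  squeeze: 30

```text
time: 17.0
tool_pos: [0.5498, 0.0266, 0.0191]
tool_rot: [3.141, -0.0, 0.777]
contact_force: [1.0, -1.4, 2.4]
opening: 0.0194
grip_force: 30.0
```

```bash
python3 go.py 550.1,26.4,85,0.782 457.5,-128.1,85,1.55
```

```text
t 17.0 pos [549.8  26.6  19.1] rot [ 3.1406e+00 -4.0000e-04  7.7700e-01] open 0.0194 F [ 1.  -1.4  2.4]
550.1,26.4,85,0.782 [ 0.01  0.04 -6.59] [ 0.001 -0.    -0.005]
457.5,-128.1,85,1.55 [-17.42   4.57  -6.6 ] [ 0.001 -0.    -0.773]
```

Request:
play_rows:
  rows:
    - [0, 0, -3, 0, 0, 0, 0]
    - [0, 0, -6.6, 0, 0, 0, 0]
    - [-3.6, 1, -6.6, 0, 0, -0.14, 0]
    - [-7.2, 1.9, -6.6, 0, 0, -0.28, 0]
    - [-10.8, 2.8, -6.6, 0, 0, -0.42, 0]
    - [-14.4, 3.8, -6.6, 0, 0, -0.56, 0]
    - [-17.4, 4.6, -6.6, 0, 0, -0.7, 0]
    - [-17.4, 4.6, -6.6, 0, 0, -0.77, 0]
    - [-17.4, 4.6, -6.6, 0, 0, -0.77, 0]
    - [-17.4, 4.6, -6.6, 0, 0, -0.77, 0]
    - [-17.4, 4.6, -6.6, 0, 0, -0.77, 0]

```text
time: 18.1
tool_pos: [0.4577, -0.1274, 0.0846]
tool_rot: [-3.141, -0.0, 1.546]
contact_force: [0.4, -0.0, -1.2]
opening: 0.0197
grip_force: 30.0
```

```bash
python3 go.py 457.5,-128.1,23.3,1.55
```

```text
t 18.1 pos [ 457.7 -127.4   84.6] rot [-3.1414e+00 -2.0000e-04  1.5463e+00] open 0.0197 F [ 0.4 -0.  -1.2]
457.5,-128.1,23.3,1.55 [-0.07 -0.02  6.13] [-0.    -0.    -0.004]
```

Request:
play_rows:
  rows:
    - [-0.1, 0, 3, 0, 0, 0, 0]
    - [-0.1, 0, 5.4, 0, 0, 0, 0]
    - [-0.1, 0, 6.1, 0, 0, 0, 0]
    - [-0.1, 0, 6.1, 0, 0, 0, 0]
    - [-0.1, 0, 6.1, 0, 0, 0, 0]
    - [-0.1, 0, 6.1, 0, 0, 0, 0.28]
    - [-0.1, 0, 6.1, 0, 0, 0, 0.28]
    - [-0.1, 0, 6.1, 0, 0, 0, 0.28]
    - [-0.1, 0, 5.1, 0, 0, 0, 0.28]
    - [-0.1, 0, 2.5, 0, 0, 0, 0.28]
    - [-0.1, 0, -1.5, 0, 0, 0, 0.28]
    - [-0.1, 0, -1.5, 0, 0, 0, 0.3]

```text
time: 19.3
tool_pos: [0.4602, -0.1302, 0.1046]
tool_rot: [3.133, 0.004, 1.547]
contact_force: [0.6, 1.1, -0.8]
opening: 0.0268
grip_force: 0.0
```

```bash
python3 go.py 453,24.4,110,-0.646
```

```text
t 19.3 pos [ 460.2 -130.2  104.6] rot [3.133  0.0038 1.5468] open 0.0268 F [ 0.6  1.1 -0.8]
453,24.4,110,-0.646 [15.43 -1.09 -0.61] [ 0.009 -0.007  2.193]
```

Request:
play_rows:
  rows:
    - [15.4, -1.1, -0.6, 0, 0, 2.19, 0.6]
    - [15.4, -1.1, -0.6, 0, 0, 2.19, 0.6]
    - [15.4, -1.1, -0.6, 0, 0, 2.19, 0.6]
    - [15.4, -1.1, -0.6, 0, 0, 2.19, 0.6]
    - [15.4, -1.1, -0.6, 0, 0, 2.19, 0.6]
    - [15.4, -1.1, -0.6, 0, 0, 2.19, 0.6]
    - [15.4, -1.1, -0.6, 0, 0, 2.19, 0.6]
    - [15.4, -1.1, -0.6, 0, 0, 2.19, 0.6]
    - [15.4, -1.1, -0.6, 0, 0, 2.19, 0.6]
    - [15.4, -1.1, -0.6, 0, 0, 2.19, 0.6]
    - [15.4, -1.1, -0.6, 0, 0, 2.19, 0.6]
    - [15.4, -1.1, -0.6, 0, 0, 2.19, 0.6]
    - [15.4, -1.1, -0.6, 0, 0, 2.19, 0.6]
    - [15.4, -1.1, -0.6, 0, 0, 2.19, 0.6]
    - [15.4, -1.1, -0.6, 0, 0, 2.19, 0.6]
    - [15.4, -1.1, -0.6, 0, 0, 2.19, 0.6]
    - [15.4, -1.1, -0.6, 0, 0, 2.19, 0.6]
    - [15.4, -1.1, -0.6, 0, 0, 2.19, 0.6]

```text
time: 21.1
tool_pos: [0.4502, 0.0252, 0.1058]
tool_rot: [3.142, -0.0, -0.64]
contact_force: [0.4, -0.2, -0.1]
opening: 0.0552
grip_force: 0.0
```

```bash
python3 go.py 453,24.4,19,-0.646; python3 - <<'E'
from h import *
q,d,m=cap('top'); p,_,_=cap('scene')
b=cv2.resize(q[150:305,405:500],(360,587),interpolation=2);a=cv2.resize(p[140:240,320:470],None,fx=2.8,fy=2.8,interpolation=2)
c=np.zeros((587,780,3),'uint8');c[:,:360]=b;c[:280,360:]=a
cv2.imwrite('pics/s8.png',c[:,:,::-1])
W=cloud(m,d); R=W[200:225,435:465]*1000; k=R[...,2]>9.5
print(np.c_[R[k],].round(0)[:40])
E
```

```text
t 21.1 pos [450.2  25.2 105.8] rot [ 3.1416e+00 -1.0000e-04 -6.4020e-01] open 0.0552 F [ 0.4 -0.2 -0.1]
453,24.4,19,-0.646 [ 0.27 -0.1   8.68] [ 0.    -0.     0.006]
[[ 575. -109.   11.]
 [ 575. -114.   10.]
 [ 575. -125.   11.]
 [ 575. -128.   10.]
 [ 575. -130.   10.]
 [ 575. -132.   10.]
 [ 575. -139.   10.]
 [ 575. -141.   10.]
 [ 576. -150.   10.]
 [ 575. -152.   10.]
 [ 573. -107.   10.]
 [ 574. -111.   10.]
 [ 574. -120.   10.]
 [ 573. -122.   10.]
 [ 574. -130.   10.]
 [ 574. -131.   10.]
 [ 573. -135.   11.]
 [ 573. -146.   11.]
 [ 574. -152.   10.]
 [ 574. -154.   10.]
 [ 571. -105.   11.]
 [ 571. -125.   11.]
 [ 572. -137.   11.]
 [ 572. -143.   10.]
 [ 571. -146.   11.]
 [ 571. -147.   13.]
 [ 568. -133.   10.]
 [ 568. -135.   10.]
 [ 566. -127.   12.]
 [ 566. -129.   11.]
 [ 565. -130.   13.]
 [ 565. -132.   14.]
 [ 566. -134.   12.]
 [ 564. -127.   13.]
 [ 564. -129.   11.]
 [ 564. -131.   11.]
 [ 564. -132.   12.]
 [ 563. -134.   14.]
 [ 562. -125.   11.]
 [ 562. -129.   10.]]
```

View pics/s8.png

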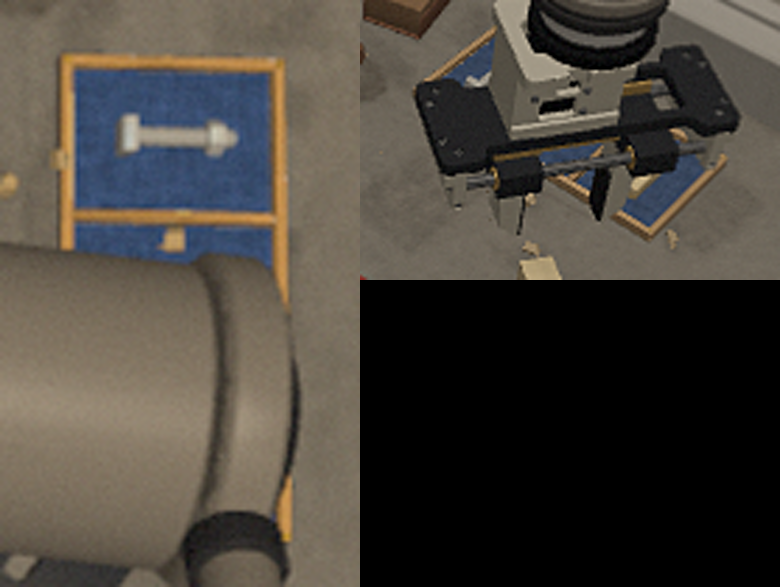

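The short bolt is centred in the far bay. A wood chip about 10 mm high lies in the middle bay at (564,-130), against the divider. I'll try to take it out so the cube has the bay to itself.

```bash
python3 go.py 560,-130,80,-0.02 560,-130,23,-0.02
```

```text
t 21.2 pos [450.2  25.2 105.7] rot [ 3.1415e+00 -1.0000e-04 -6.4140e-01] open 0.0549 F [ 0.5  0.3 -0.5]
560,-130,80,-0.02 [18.09  5.87  2.57] [ 0.    -0.    -0.621]
560,-130,23,-0.02 [18.09  5.87  8.27] [ 0.    -0.    -0.621]
```

Request:
play_rows:
  rows:
    - [18.1, 5.9, 2.6, 0, 0, -0.62, 0.35]
    - [18.1, 5.9, 2.6, 0, 0, -0.62, 0.35]
    - [18.1, 5.9, 2.6, 0, 0, -0.62, 0.35]
    - [18.1, 5.9, 2.6, 0, 0, -0.62, 0.35]
    - [18.1, 5.9, 2.6, 0, 0, -0.62, 0.35]
    - [18.1, 5.9, 2.6, 0, 0, -0.62, 0.35]
    - [18.1, 5.9, 2.6, 0, 0, -0.62, 0.35]
    - [18.1, 5.9, 5.5, 0, 0, -0.62, 0.35]
    - [18.1, 5.9, 8, 0, 0, -0.62, 0.35]
    - [18.1, 5.9, 8.2, 0, 0, -0.62, 0.35]
    - [18.1, 5.9, 8.2, 0, 0, -0.62, 0]
    - [18.1, 5.9, 8.2, 0, 0, -0.62, 0]
    - [18.1, 5.9, 8.2, 0, 0, -0.62, 0]
    - [18.1, 5.9, 8.2, 0, 0, -0.62, 0]
    - [18.1, 5.9, 8.2, 0, 0, -0.62, 0]
    - [18.1, 5.9, 8.2, 0, 0, -0.62, 0]
  squeeze: 8

```text
time: 22.8
tool_pos: [0.5597, -0.1306, 0.024]
tool_rot: [3.141, -0.0, -0.023]
contact_force: [0.6, -0.4, 0.4]
opening: 0.0002
grip_force: 0.0
```

The fingers closed on nothing, so the chip has no body, or is too thin to hold. On to the cube.

```bash
python3 go.py 560,-130,100,-0.02 453,24.4,105,-0.646
```

```text
t 22.8 pos [ 559.7 -130.6   24. ] rot [ 3.1414e+00 -4.0000e-04 -2.3300e-02] open 0.0002 F [ 0.6 -0.4  0.4]
560,-130,100,-0.02 [ 0.03 -0.06 -7.6 ] [ 0.    -0.    -0.003]
453,24.4,105,-0.646 [-11.03 -15.24  -8.11] [ 0.    -0.     0.623]
```

Request:
play_rows:
  rows:
    - [0, 0, -4, 0, 0, 0, 0]
    - [0, 0, -8, 0, 0, 0, 0.3]
    - [-11, -15.2, -8.1, 0, 0, 0.62, 0.6]
    - [-11, -15.2, -8.1, 0, 0, 0.62, 0.6]
    - [-11, -15.2, -8.1, 0, 0, 0.62, 0.6]
    - [-11, -15.2, -8.1, 0, 0, 0.62, 0.6]
    - [-11, -15.2, -8.1, 0, 0, 0.62, 0.6]
    - [-11, -15.2, -8.1, 0, 0, 0.62, 0.6]
    - [-11, -15.2, -8.1, 0, 0, 0.62, 0.6]
    - [-11, -15.2, -8.1, 0, 0, 0.62, 0.6]

```text
time: 23.8
tool_pos: [0.4541, 0.023, 0.1047]
tool_rot: [-3.141, -0.001, -0.643]
contact_force: [-0.3, 0.1, -0.0]
opening: 0.0553
grip_force: 0.0
```

```bash
python3 go.py 453,24.4,19.5,-0.646
```

```text
t 23.8 pos [454.1  23.  104.7] rot [-3.1415e+00 -6.0000e-04 -6.4340e-01] open 0.0553 F [-0.3  0.1 -0. ]
453,24.4,19.5,-0.646 [-0.18 -0.04  8.52] [-0.    -0.001  0.003]
```

Request:
play_rows:
  rows:
    - [-0.2, 0, 4, 0, 0, 0, 0.6]
    - [-0.2, 0, 7.8, 0, 0, 0, 0.6]
    - [-0.2, 0, 8.5, 0, 0, 0, 0.6]
    - [-0.2, 0, 8.5, 0, 0, 0, 0.6]
    - [-0.2, 0, 8.5, 0, 0, 0, 0]
    - [-0.2, 0, 8.5, 0, 0, 0, 0]
    - [-0.2, 0, 8.5, 0, 0, 0, 0]
    - [-0.2, 0, 8.5, 0, 0, 0, 0]
    - [-0.2, 0, 8.5, 0, 0, 0, 0]
    - [-0.2, 0, 8.5, 0, 0, 0, 0]
  squeeze: 30

```text
time: 24.8
tool_pos: [0.4519, 0.0251, 0.0201]
tool_rot: [-3.141, -0.001, -0.643]
contact_force: [-1.1, -0.8, 5.4]
opening: 0.0247
grip_force: 30.0
```

```bash
python3 go.py 453,24.4,85,-0.646 535.5,-129.7,85,-0.021
```

```text
t 24.8 pos [451.9  25.1  20.1] rot [-3.1413e+00 -8.0000e-04 -6.4310e-01] open 0.0247 F [-1.1 -0.8  5.4]
453,24.4,85,-0.646 [ 0.14 -0.01 -6.49] [-0.    -0.001  0.003]
535.5,-129.7,85,-0.021 [15.98  7.37 -6.48] [ 0.    -0.001 -0.622]
```

Request:
play_rows:
  rows:
    - [0, 0, -3, 0, 0, 0, 0]
    - [0, 0, -6.5, 0, 0, 0, 0]
    - [4, 1.8, -6.5, 0, 0, -0.14, 0]
    - [8, 3.7, -6.5, 0, 0, -0.28, 0]
    - [12, 5.5, -6.5, 0, 0, -0.42, 0]
    - [15.9, 7.4, -6.5, 0, 0, -0.56, 0]
    - [15.9, 7.4, -6.5, 0, 0, -0.62, 0]
    - [15.9, 7.4, -6.5, 0, 0, -0.62, 0]
    - [15.9, 7.4, -6.5, 0, 0, -0.62, 0]
    - [15.9, 7.4, -6.5, 0, 0, -0.62, 0]

```text
time: 25.8
tool_pos: [0.5339, -0.1284, 0.0846]
tool_rot: [-3.141, 0.001, -0.024]
contact_force: [-0.3, 0.4, -1.2]
opening: 0.0251
grip_force: 30.0
```

```bash
python3 go.py 534.5,-129.7,24,-0.021
```

```text
t 25.8 pos [ 533.9 -128.4   84.6] rot [-3.1413e+00  8.0000e-04 -2.3500e-02] open 0.0251 F [-0.3  0.4 -1.2]
534.5,-129.7,24,-0.021 [0.06 0.13 6.06] [-0.     0.001 -0.003]
```

Place it, then draw back clear of the camera view towards the robot.

Request:
play_rows:
  rows:
    - [0.1, 0.1, 3, 0, 0, 0, 0]
    - [0.1, 0.1, 5.3, 0, 0, 0, 0]
    - [0.1, 0.1, 6, 0, 0, 0, 0]
    - [0.1, 0.1, 6, 0, 0, 0, 0]
    - [0.1, 0.1, 6, 0, 0, 0, 0]
    - [0.1, 0.1, 6, 0, 0, 0, 0.45]
    - [0.1, 0.1, 6, 0, 0, 0, 0.45]
    - [0.1, 0.1, 6, 0, 0, 0, 0.45]
    - [0.1, 0.1, 5, 0, 0, 0, 0.45]
    - [0.1, 0.1, 2, 0, 0, 0, 0.45]
    - [0.1, 0.1, -3, 0, 0, 0, 0.45]
    - [0.1, 0.1, -8, 0, 0, 0, 0.45]
    - [-8, 10, -10, 0, 0, 0, 0.45]
    - [-16, 20, -12, 0, 0, 0, 0.45]
    - [-24, 28, -12, 0, 0, 0, 0.45]
    - [-24, 28, -12, 0, 0, 0, 0.45]
    - [-24, 28, -12, 0, 0, 0, 0.45]
    - [-24, 28, -12, 0, 0, 0, 0.45]
    - [-24, 28, -12, 0, 0, 0, 0.45]
    - [-24, 28, -12, 0, 0, 0, 0.45]

```text
time: 27.8
tool_pos: [0.2853, -0.4066, 0.2061]
tool_rot: [3.139, -0.0, -0.027]
contact_force: [0.5, 0.5, 0.6]
opening: 0.0414
grip_force: 0.0
```

```bash
python3 - <<'E'
from h import *
q,d,m=cap('top'); print(robot.observe()['tool_pos'])
cv2.imwrite('pics/t9.png',cv2.resize(q[140:340,150:500],None,fx=2.28,fy=2.28,interpolation=2)[:,:,::-1])
brass=lambda r,g,b:(r-b>55)
grey=lambda r,g,b:(r+g+b>330)&(r-b<40)
for n,box,fn,z in(('bar',(426,252,476,288),brass,.016),('cube',(430,218,474,244),brass,.029),('long',(176,211,229,246),grey,.016),('short',(428,170,474,202),grey,.016),('knob',(174,253,226,290),lambda r,g,b:(r+g+b<130),.026),('t2',(160,198,242,302),brass,.01),('t3',(415,158,488,300),brass,.01)):
    try: print(n,rect(blob(q,m,box,fn,z)))
    except Exception as e: print(n,e)
E
```

```text
[ 0.28454812 -0.40783158  0.20617024]
bar (array([ 457.2, -126.2]), array([58.9, 19.6]), 87.9)
cube (array([ 536.9, -125.8]), array([27.5, 25.8]), 88.2)
long (array([532. , 330.4]), array([72. , 18.3]), 83.8)
short (array([ 613.8, -132.6]), array([56.3, 17.4]), 87.7)
knob (array([454. , 334.9]), array([54. , 55.2]), 87.6)
t2 (array([493.7, 331.3]), array([112.1, 162.1]), 85.7)
t3 (array([ 535.5, -128.2]), array([115.1, 240.2]), 88.8)
```

View pics/t9.png

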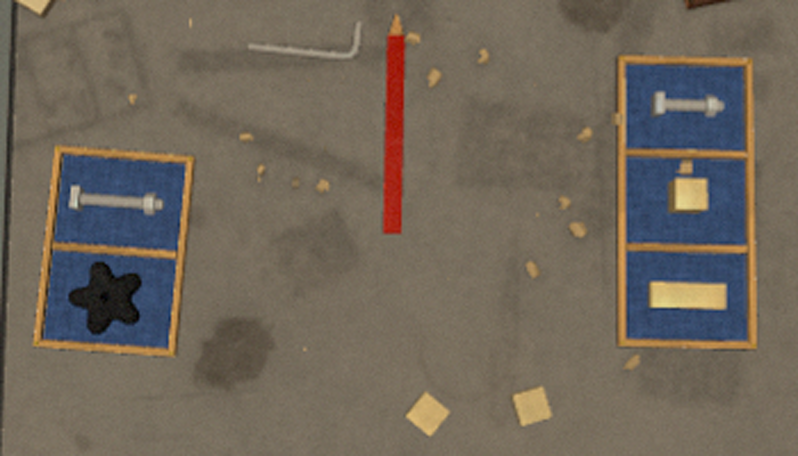

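The final view shows every part centred in its bay. The long bolt is at (115,200), the knob (106,297), the short bolt (688,103), the cube (690,194) and the bar (688,295). The hex key (310,45) hasn't moved, and the chip in the bay stayed put under the fingers, so it is only scenery.

```bash
python3 -c "
from cell import robot
print(robot.hand_in())"
```

```text
the job is handed in; nothing more can be done
None
```

I handed in both kits at about 28 s; in the last picture every part lies flat near the middle of its bay and the hex key is where it was, though a small wood chip still shows in the cube's bay because the fingers closed on nothing there.

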